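# Find the tired leaf switch by feel and reject it

### The arm

A 6-joint arm with a two-finger parallel gripper is mounted at the origin on a cart in front of the work surface, level with it; the furniture and walls round the work are solid. World frame = base frame: x ahead of the robot, y to its left, z up, the work surface at z = 0. Lengths are in mm, angles in rad, forces in N, time in s.
With the tool pointing down it reaches from about 275 to 750 mm from the base axis. Payload 10.2 kg.
Tool frame: the origin (TCP) lies midway between the tips of the shut fingers; the grasp point (between the pads) lies 19 mm behind it; z points along the fingers, y is the line along which they close (so a half turn about z gives the same grasp; the last joint's range is limited). The gripper opens to 85 mm and grips with 20 to 120 N. Pads are 22 mm wide; open, the fingers measure 114 mm over their backs; the gripper's body (76 mm by 85 mm) begins 54 mm behind the grasp point. The pads swing forward as they close: fully open they stand 13 mm farther back than shut.
Start: joints at [0.956, 0.313, 1.498, -0, 1.331, -0.223], TCP at [200.486, 485.218, 231.294] pointing down, gripper open.
Joint ranges: [-2.94, 2.94], [-0.97, 2.17], [0.19, 2.56], [-1.23, 4.37], [0.02, 3.11], [-2.88, 2.88]. Speed limits (rad/s): [2.39, 2.39, 3.01, 3.14, 3.14, 3.14].

### API

Orientations are given as a unit quaternion [w, x, y, z].
In Python, from rig import sense, capture, finish_job, find_in, place_of gives the robot as it stands. The module is installed in compiled form; this text tells all that it offers.
- The arm moves only by the shell command python3 -m jog 'ROWS' [FORCE]. ROWS is JSON, a list of rows, each an object of numbers: "tx", "ty", "tz": the shift along the tool's x, y, z in mm; "ax", "ay", "az": the turn, a rotation vector about the tool's x, y, z in rad; "jaw": the closure, from -1 (fully open) to 1 (shut), so that 0 is half open. In form: [{"tx": .., "ty": .., "tz": .., "ax": .., "ay": .., "az": .., "jaw": ..}, ...]. A call has 1 to 5 rows; each row shifts and turns the commanded pose from where the row before left it, along the tool's axes as they then stand; what a row does not reach is not made up. A row lasts 1/8 s, in which the tool goes at most 62.5 mm and 10.7 degrees, less where a joint would pass 70% of its speed; a pose out of reach is approached as far as the arm can. A call with a gripper value outside its range is refused whole. The fingers move at their own pace and stop on an object; FORCE is the grip in N (left out, the last holds). Time passes only in rows, so rows that do not move let the fingers close. It gives the time, the measured TCP pose, the force, the opening and the grip force at its end, in the units of the state.
- sense(): the state, without advancing time (a new reading comes with each control period).
- capture(name): name is "scene" or "top" or "wrist"; returns a dict with "color" (480x640x3 uint8, red, green, blue), "depth" (480x640 float32, mm along the optical axis (not along the pixel's ray), 0 where there is no reading), "fx", "fy", "cx", "cy" (pixels), "camera_from_world" (4x4, takes a point from world to camera coordinates); the wrist camera has in their place "mount" (4x4, takes a point from camera to tool coordinates, whose origin is the TCP and whose axes are the flange's). Camera axes: x right, y up, looking along -z (the intrinsics and any distortion apply to the point x, -y, -z); pixel columns grow to the right and rows downward; lengths in mm; the calibration is good to about 2 mm. A picture is of the moment at which its call begins: read the wrist's pose just before it.
- finish_job(): hands the job in; it is judged then, once.
Trained networks look in the newest picture that a camera, given by its name, has taken for a name from the list of things; names that differ only in an ending like _2 or _b are one class to them, and where a whole thing is asked for, a point or a joint stands for the part that bears it (a point fixed in the world has none). Each returns a list of dicts, best first, with "conf" (0 to 1); they miss things now and then, are a little off and sometimes report something else, mostly with a low value. They report only what shows in the picture. A call takes as long as a camera call.
- find_in(query, camera): "centre" ([column, row] in pixels, amid what is visible of it).
- place_of(query, camera): "centre" ([column, row] in pixels: a listed point, or the origin of a listed thing).
The state is a dict: "time_s": time; "joints": joint angles; "dq": joint speeds; "tau": joint torques, N m; "eef_pos": TCP position; "ee_rot": TCP orientation; "force": force on the tool from outside, world axes, zero at the start; "wrist_torque": the same for the moment, N m; "grip_width": opening from 0.0 (shut) to 1.0 (fully open); "grip_force": force on a finger pad.
Only numpy, scipy, OpenCV 4.12 (cv2) and the standard library are available. Lean on these libraries where they do the work, as an engineer would, in place of code of your own. Each camera call takes 0.05 s, during which the arm holds its last target. There are 200 camera calls.

### The job

One of the four leaf switches on the test board has a tired spring finger. Find it by feel, pressing the free tips down onto their stops with no more than 15 N, and make sure the tired one has really been pushed fully onto its stop. Then lift that switch out of its bay and set it down upright and flat in the steel tray, leaving the other three switches in their bays and everything else where it stands.

Things in the scene. Friction and masses are not known exactly. Their poses are not given: they have to be found in the camera images.
- rack: the test board: a fixed aluminium plate 110 x 250 x 6 mm with four bays 60 mm apart in a row along its y axis, a loose leaf switch in each. Origin: centre of its underside, on the worktop; z up, x away from the robot, y to the left (turned by up to 8 degrees). The cabinets behind begin about 20 mm beyond the board at the nearest
- tray: shallow open steel tray, fixed, outside 124 (x) x 164 (y) x 22 mm high, walls and floor 4 mm thick. Origin: centre of its underside, on the worktop; z up, turned by up to 6 degrees
- bay_0 (a point): middle of the floor of the leftmost (+y) bay, 6 mm above the board's underside. A switch (0.16 kg) stands there on its black base, 100 x 36 x 8 mm, long along x, with about 1.5 mm play between 3 mm guides and lips 6 mm high; clamp block at its far (+x) end, brass stop at its near end, between them a spring-steel finger 12 mm wide. All four switches look alike
- bay_1 (a point): the same for the second bay from the left. The rules call the switches switch_a to switch_d and their fingers leaf_a to leaf_d ( 0 at rest, 0.148 rad on the stop); which of them stands in which bay is new each time and not reported
- bay_2 (a point): the same for bay 2 (third from the left)
- bay_3 (a point): the same for bay 3 (rightmost, -y)
- tip_0 (a point): top of the round brass press button, 10 mm across, on the free tip of the finger in bay 0, at rest: 37.1 mm above the board's underside, 36 mm from the bay's middle towards the robot, 54 mm from the clamp. It travels 8 mm straight down to the stop, the force rising evenly: sound fingers need 7 to 9 N, the tired one about 4 N; on the stop it climbs ten times as steeply
- tip_1 (a point): the same for bay 1 (second from the left). All these points are fixed to the board and do not follow a finger or a switch
- tip_2 (a point): the same for bay 2 (third from the left). All these points are fixed to the board and do not follow a finger or a switch
- tip_3 (a point): the same for bay 3 (rightmost, -y). All these points are fixed to the board and do not follow a finger or a switch
- block_0 (a point): middle of the top of the clamp block in bay 0: 38 mm above the board's underside, 31 mm from the bay's middle away from the robot. The block is 26 (x) x 24 mm (y) and reaches from 14 to 38 mm above the board's underside; two screw heads stand 3.5 mm higher. Grip it across y; 36 mm are free to the next block
- block_1 (a point): the same for bay 1 (second from the left)
- block_2 (a point): the same for bay 2 (third from the left)
- block_3 (a point): the same for bay 3 (rightmost, -y)
- weight_large: bystander: brass 200 g weight with a knob, 28 mm wide, 35 mm high; origin under its middle
- weight_small: bystander: brass 100 g weight with a knob, 22 mm wide, 31 mm high; origin under its middle
- flask: bystander: stoppered conical flask, 66 mm wide, 111 mm high; origin under its middle
- screwdriver: bystander: screwdriver lying down, 197 mm long (its y axis), 29 mm thick; origin under its middle
- beaker: bystander: empty glass beaker, 77 mm wide, 92 mm high; origin under its middle
- cylinder: bystander: measuring cylinder, 52 mm foot, 188 mm high; origin under its middle
- box_low: bystander: dark flat measuring interface box, 109 x 130 x 37 mm; origin under its middle
- box_high: bystander: the same kind of box, 109 x 150 x 37 mm, lying on the first; origin under its middle

How it is judged:
By the outcome, as a careful person would: the job done as asked, in the order asked, and still so for the second after the job is handed in, with the robot touching nothing.
It also fails if it takes over 70 s, if anything falls off the work surface, if the arm or the gripper's body presses on something with over 40 N, if the wrist force passes 120 N, or if a joint passes its speed limit or range.

## Working session

There is one attempt and no reset: what is moved stays moved. The work goes in short steps, Python scripts to look and compute and a shell command to move; the robot and the scene stay as the last step left them, time stands still between calls to the robot, and variables do not carry over. Pictures are saved under pics/ and viewed, at most 10 in all, crops included, and the job is handed in when it is done.

```bash
mkdir -p pics
cat > h.py <<'E'
import numpy as np, cv2, json
from rig import sense, capture, find_in, place_of
from scipy.spatial.transform import Rotation as R
def snap(cam):
    s=sense(); c=capture(cam)
    if cam=='wrist':
        q=s['ee_rot']; T=np.eye(4); T[:3,:3]=R.from_quat([q[1],q[2],q[3],q[0]]).as_matrix(); T[:3,3]=s['eef_pos']
        c['wfc']=T@np.array(c['mount'])
    else: c['wfc']=np.linalg.inv(np.array(c['camera_from_world']))
    return c
def save(c,n): cv2.imwrite('pics/'+n,cv2.cvtColor(c['color'],cv2.COLOR_RGB2BGR))
def ray(c,px):
    d=np.array([(px[0]-c['cx'])/c['fx'],-(px[1]-c['cy'])/c['fy'],-1.])
    return c['wfc'][:3,:3]@d, c['wfc'][:3,3]
def atz(c,px,z):
    d,o=ray(c,px); return o+d*(z-o[2])/d[2]
def deep(c,px):
    d,o=ray(c,px); k=c['depth'][int(px[1])-1:int(px[1])+2,int(px[0])-1:int(px[0])+2]; return o+d*np.median(k)
E
python3 - <<'E'
from h import *
s=sense(); print({k:np.round(v,3).tolist() for k,v in s.items()})
for cam in ('scene','top'):
    c=snap(cam); save(c,cam+'.png'); print(cam,[k for k in c if k not in('color','depth')],c['wfc'][:3,3])
    Z={'tip':37,'block':38,'bay':6}
    for q in [f'{n}_{i}' for n in('tip','block','bay') for i in range(4)]+['rack','tray','weight_large','flask','screwdriver','beaker','cylinder','box_high']:
        r=place_of(q,cam)[:1]
        for x in r: print(q,np.round(x['centre'],1),round(x['conf'],2),np.round(atz(c,x['centre'],Z.get(q.split('_')[0],0)),1))
E
```

```text
{'time_s': 0.0, 'joints': [0.956, 0.313, 1.498, 0.0, 1.331, -0.223], 'dq': [0.001, -0.002, 0.002, 0.0, 0.001, -0.0], 'tau': [-0.002, -41.224, -25.974, -0.0, 0.004, 0.0], 'eef_pos': [200.321, 484.998, 230.714], 'ee_rot': [-0.0, 0.195, 0.981, -0.001], 'force': [0.13, 0.137, -0.287], 'wrist_torque': [0.041, 0.047, 0.054], 'grip_force': 0.0, 'grip_width': 0.999}
scene ['fx', 'fy', 'cx', 'cy', 'camera_from_world', 'wfc'] [  -88.38696171 -1207.46602814  1003.47448709]
tip_0 [322.5 302.3] 0.86 [ 458.  -197.7   37. ]
tip_1 [322.5 302.3] 0.86 [ 458.  -197.7   37. ]
tip_2 [322.5 302.3] 0.86 [ 458.  -197.7   37. ]
tip_3 [322.5 302.3] 0.86 [ 458.  -197.7   37. ]
block_0 [362.7 317.8] 0.97 [ 529.5 -315.2   38. ]
block_1 [362.7 317.8] 0.97 [ 529.5 -315.2   38. ]
block_2 [362.7 317.8] 0.97 [ 529.5 -315.2   38. ]
block_3 [362.7 317.8] 0.97 [ 529.5 -315.2   38. ]
bay_0 [331.5 307.5] 0.86 [ 488.7 -200.3    6. ]
bay_1 [331.5 307.5] 0.86 [ 488.7 -200.3    6. ]
bay_2 [331.5 307.5] 0.86 [ 488.7 -200.3    6. ]
bay_3 [331.5 307.5] 0.86 [ 488.7 -200.3    6. ]
tray [283.1 242.5] 0.74 [510.  215.7  -0. ]
weigh
[... 665 characters left out ...]
 527.2 -248.    38. ]
block_2 [387.9 280.9] 0.75 [ 527.2 -248.    38. ]
block_3 [387.9 280.9] 0.75 [ 527.2 -248.    38. ]
bay_0 [340.1 290.4] 0.95 [ 484.  -126.5    6. ]
bay_1 [340.1 290.4] 0.95 [ 484.  -126.5    6. ]
bay_2 [340.1 290.4] 0.95 [ 484.  -126.5    6. ]
bay_3 [340.1 290.4] 0.95 [ 484.  -126.5    6. ]
rack [375.2 296.7] 0.87 [ 492.1 -223.4    0. ]
tray [225.9 264.8] 0.82 [487.7 205.9   0. ]
weight_large [304.  269.4] 0.56 [528.  -12.5   0. ]
flask [137.2 237.6] 0.71 [511.8 488.    0. ]
screwdriver [114.1 249. ] 0.62 [458.1 536.7   0. ]
beaker [240.  212.4] 0.58 [674.  224.9  -0. ]
cylinder [397.2 245.9] 0.79 [ 671.9 -253.3    0. ]
box_high [490.4 310.1] 0.56 [ 529.1 -531.5    0. ]
```

Run:
```python
from h import *
c=snap('top'); print(c['fx'],c['fy'],c['cx'],c['cy'])
for q in ['tip_0','block_0','bay_0']:
    for x in place_of(q,'top'):
        print(q,np.round(x['centre'],1),round(x['conf'],2),np.round(atz(c,x['centre'],37 if q!='bay_0' else 6)[:2],1),np.round(deep(c,x['centre']),1))
```

```text
591.3197225515544 591.3197225515544 305.4017379503633 247.68385132350986
tip_0 [390.5 301.7] 0.76 [ 466.7 -266. ] [ 469.9 -266.1   31.2]
tip_0 [363.3 297.6] 0.72 [ 460.8 -193.7] [ 472.8 -193.    15.3]
tip_0 [414.7 304.3] 0.7 [ 474.9 -329.2] [ 484.9 -330.3   19.4]
block_0 [345.3 273.1] 0.72 [ 523.1 -130.9] [ 523.3 -130.8   36.7]
block_0 [386.6 282.3] 0.72 [ 522.6 -245.3] [ 523.8 -245.3   34.9]
block_0 [413.2 284.8] 0.71 [ 532.8 -316.2] [ 532.6 -316.2   37.2]
block_0 [369.6 277.7] 0.65 [ 525.3 -198. ] [ 524.4 -198.1   38.4]
bay_0 [344.  288.3] 0.77 [ 493.1 -135.4] [ 478.4 -137.4   32.3]
bay_0 [390.5 295.4] 0.66 [ 503.1 -263.1] [ 488.2 -262.7   32.1]
bay_0 [366.3 293.6] 0.57 [ 492.1 -198.1] [ 478.8 -198.8   29.8]
```

View pics/top.png

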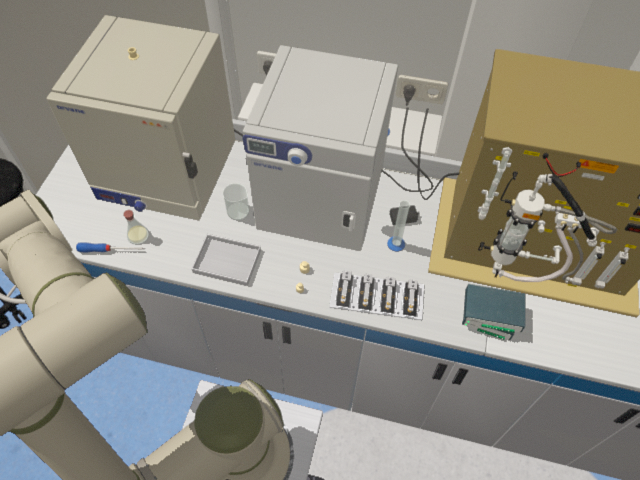

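View pics/scene.png

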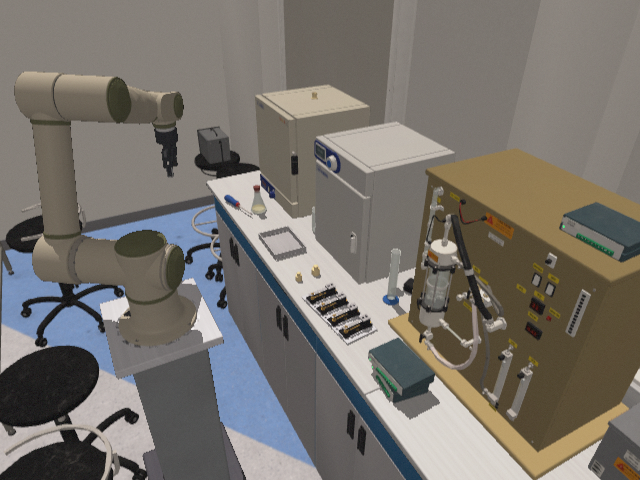

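The top view shows the board at pixels (332–424, 272–318), the empty tray at (227, 259) and the two weights at (304, 267) and (299, 287). The scene view agrees, and the space between the tray and the board is clear. I'll turn the tool to match the board and move towards it.

```bash
python3 -m jog '[{"az":-0.148},{"az":-0.148},{"az":-0.148},{"tx":-18,"ty":-55},{"tx":-18,"ty":-55}]'
python3 -m jog '[{"tx":-18,"ty":-55},{"tx":-18,"ty":-55},{"tx":-18,"ty":-55},{"tx":-18,"ty":-55},{"tx":-18,"ty":-55}]'
python3 -m jog '[{"tx":-18,"ty":-55},{"tx":-18,"ty":-55},{"tx":-18,"ty":-55},{"tx":-18,"ty":-55},{"tx":-18,"ty":-55}]'
python3 -m jog '[{},{}]'
python3 - <<'E'
from h import *
s=sense(); print(np.round(s['joints'],2),np.round(s['eef_pos'],1),np.round(s['ee_rot'],3),s['time_s'])
c=snap('wrist'); save(c,'w1.png'); print(np.round(c['mount'],2))
for q,z in [('tip_0',37.1),('block_0',38),('bay_0',6)]:
    for x in place_of(q,'wrist'):
        print(q,np.round(x['centre'],1),round(x['conf'],2),np.round(atz(c,x['centre'],z)[:2],1),np.round(deep(c,x['centre']),1))
E
```

```text
[ 0.96  0.31  1.5   0.    1.33 -0.22] [200.5 485.2 231.3] [-0.     0.195  0.981 -0.   ] 2.3
[[   0.      0.96    0.28   70.54]
 [   1.     -0.     -0.      0.58]
 [  -0.      0.28   -0.96 -142.39]
 [   0.      0.      0.      1.  ]]schema error: expected keys tx, ty, tz, ax, ay, az, jaw
schema error: expected keys tx, ty, tz, ax, ay, az, jaw
schema error: expected keys tx, ty, tz, ax, ay, az, jaw
schema error: expected keys tx, ty, tz, ax, ay, az, jaw
```

```bash
python3 -m jog '[{"tx":0,"ty":0,"tz":0,"ax":0,"ay":0,"az":-0.148,"jaw":1},{"tx":0,"ty":0,"tz":0,"ax":0,"ay":0,"az":-0.148,"jaw":1},{"tx":0,"ty":0,"tz":0,"ax":0,"ay":0,"az":-0.148,"jaw":1},{"tx":-18,"ty":-55,"tz":0,"ax":0,"ay":0,"az":0,"jaw":1},{"tx":-18,"ty":-55,"tz":0,"ax":0,"ay":0,"az":0,"jaw":1}]' 30
python3 -m jog '[{"tx":-18,"ty":-55,"tz":0,"ax":0,"ay":0,"az":0,"jaw":1},{"tx":-18,"ty":-55,"tz":0,"ax":0,"ay":0,"az":0,"jaw":1},{"tx":-18,"ty":-55,"tz":0,"ax":0,"ay":0,"az":0,"jaw":1},{"tx":-18,"ty":-55,"tz":0,"ax":0,"ay":0,"az":0,"jaw":1},{"tx":-18,"ty":-55,"tz":0,"ax":0,"ay":0,"az":0,"jaw":1}]'
python3 -m jog '[{"tx":-18,"ty":-55,"tz":0,"ax":0,"ay":0,"az":0,"jaw":1},{"tx":-18,"ty":-55,"tz":0,"ax":0,"ay":0,"az":0,"jaw":1},{"tx":-18,"ty":-55,"tz":0,"ax":0,"ay":0,"az":0,"jaw":1},{"tx":-18,"ty":-55,"tz":0,"ax":0,"ay":0,"az":0,"jaw":1},{"tx":-18,"ty":-55,"tz":0,"ax":0,"ay":0,"az":0,"jaw":1}]'
python3 -m jog '[{"tx":0,"ty":0,"tz":0,"ax":0,"ay":0,"az":0,"jaw":1},{"tx":0,"ty":0,"tz":0,"ax":0,"ay":0,"az":0,"jaw":1}]'
cat > look.py <<'E'
from h import *
import sys
s=sense(); print(np.round(s['joints'],2),np.round(s['eef_pos'],1),np.round(s['ee_rot'],4),s['time_s'])
c=snap('wrist'); save(c,sys.argv[1])
for q,z in [('tip_0',37.1),('block_0',38),('bay_0',6)]:
    for x in place_of(q,'wrist'):
        print(q,np.round(x['centre'],1),round(x['conf'],2),np.round(atz(c,x['centre'],z)[:2],1),np.round(deep(c,x['centre']),1))
E
python3 look.py w1.png
```

```text
time_s: 3.12
eef_pos: [242.3, 376.0, 231.1]
ee_rot: [0.0, -0.027, 1.0, -0.0]
force: [2.0, -0.7, 0.7]
grip_width: 0.003
grip_force: 0.0
time_s: 3.75
eef_pos: [346.8, 105.5, 231.6]
ee_rot: [0.001, -0.026, 1.0, 0.0]
force: [1.9, 0.6, -0.5]
grip_width: -0.004
grip_force: 0.0
time_s: 4.38
eef_pos: [451.1, -164.7, 231.4]
ee_rot: [0.0, -0.026, 1.0, -0.0]
force: [0.9, 0.6, 0.1]
grip_width: 0.001
grip_force: 0.0
time_s: 4.62
eef_pos: [450.4, -162.2, 231.1]
ee_rot: [-0.0, -0.026, 1.0, 0.0]
force: [-0.4, 0.6, 0.2]
grip_width: -0.005
grip_force: 0.0
[-0.59  0.21  1.63  0.    1.3  -2.21] [ 450.4 -162.2  231.1] [-2.000e-04 -2.600e-02  9.997e-01  3.000e-04] 4.625
tip_0 [125.4 217.1] 0.93 [ 469.1 -315.9] [ 469.3 -316.3   36.3]
tip_0 [192.9 212.8] 0.85 [ 462.5 -259.9] [ 463.5 -261.    33.1]
```

View pics/w1.png

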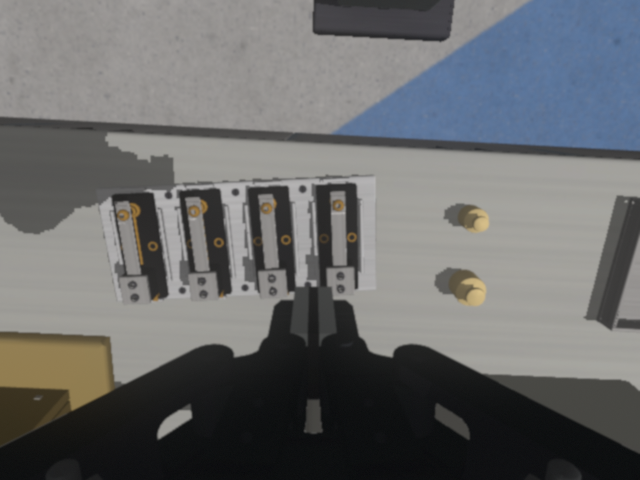

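The wrist view shows the press buttons at (124,214), (195,211), (267,208) and (338,204), with the clamp blocks at rows 281–288. I'll take a second look from above the middle of the board, with the fingers out of the way.

```bash
python3 - <<'E'
from h import *
c=snap('wrist')
for p,z in [((124,214),37),((195,211),37),((267,208),37),((338,204),37),((134,288),40),((204,286),40),((272,284),40),((340,281),40)]: print(np.round(atz(c,p,z),1))
E
python3 -m jog '[{"tx":30,"ty":-30,"tz":0,"ax":0,"ay":0,"az":0,"jaw":1},{"tx":30,"ty":-30,"tz":0,"ax":0,"ay":0,"az":0,"jaw":1},{"tx":0,"ty":0,"tz":0,"ax":0,"ay":0,"az":0,"jaw":1},{"tx":0,"ty":0,"tz":0,"ax":0,"ay":0,"az":0,"jaw":1}]'
python3 look.py w2.png
```

```text
[ 467.2 -316.9   37. ]
[ 461.5 -258.    37. ]
[ 455.7 -198.4   37. ]
[ 449.2 -140.    37. ]
[ 532.1 -311.5   40. ]
[ 526.9 -250.9   40. ]
[ 521.9 -192.2   40. ]
[ 516.  -133.8   40. ]
time_s: 5.38
eef_pos: [394.1, -225.1, 231.5]
ee_rot: [0.0, -0.026, 1.0, -0.0]
force: [0.5, -0.3, 0.5]
grip_width: -0.0
grip_force: 0.0
[-0.78  0.15  1.7   0.    1.29 -2.4 ] [ 394.1 -225.1  231.5] [ 2.000e-04 -2.620e-02  9.997e-01 -0.000e+00] 5.375
tip_0 [201.  282.1] 0.8 [ 468.1 -317.7] [ 469.6 -318.6   33.6]
tip_0 [409.7 275.5] 0.77 [ 452.4 -137. ] [ 453.7 -136.1   33.7]
```

View pics/w2.png

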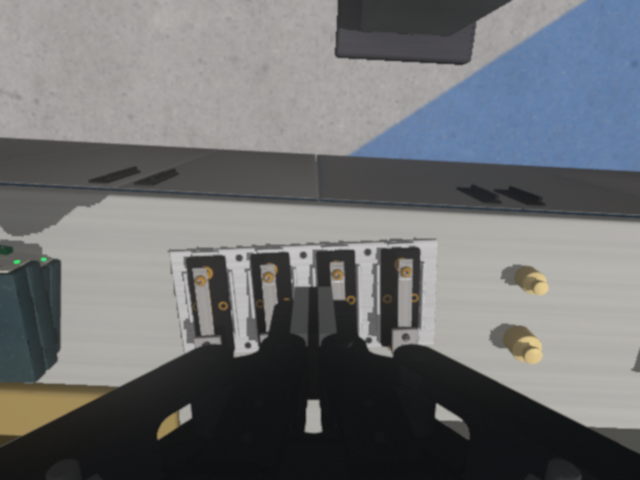

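The buttons are now at (201,280), (269,276), (337,273) and (405,270). I'll refine these and fit the board's pose.

Run:
```python
from h import *
c=snap('wrist')
P=[atz(c,p,37.1)[:2] for p in [(405,270),(337,273),(269,276),(201,280)]]
Q=[(449.2,-140),(455.7,-198.4),(461.5,-258),(467.2,-316.9)]
print(np.round(P,1))
P=(np.array(P)+Q)/2
i=np.arange(4)-1.5
d=(i[:,None]*P).sum(0)/5; m=P.mean(0); yaw=np.arctan2(d[0],-d[1]); print(m,np.linalg.norm(d),np.degrees(yaw))
u=np.array([np.sin(yaw),-np.cos(yaw)]); x=np.array([np.cos(yaw),np.sin(yaw)])
for k in range(4):
    t=m+u*60*i[k]; print('tip',k,np.round(t,1),'bay',np.round(t+36*x,1),'block',np.round(t+67*x,1))
```

```text
[[ 447.5 -141.6]
 [ 453.4 -199.9]
 [ 459.4 -258.5]
 [ 466.2 -317.4]]
[ 457.51825066 -228.82913611] 59.1285624877022 5.917836967001663
tip 0 [ 448.2 -139.3] bay [ 484.  -135.6] block [ 514.9 -132.4]
tip 1 [ 454.4 -199. ] bay [ 490.2 -195.3] block [ 521.1 -192.1]
tip 2 [ 460.6 -258.7] bay [ 496.4 -255. ] block [ 527.3 -251.8]
tip 3 [ 466.8 -318.3] bay [ 502.6 -314.6] block [ 533.4 -311.4]
```

```bash
python3 -m jog '[{"tx":-29.3,"ty":-50,"tz":0,"ax":0,"ay":0,"az":-0.051,"jaw":1},{"tx":-29.3,"ty":-50,"tz":30,"ax":0,"ay":0,"az":0,"jaw":1},{"tx":0,"ty":0,"tz":60,"ax":0,"ay":0,"az":0,"jaw":1},{"tx":0,"ty":0,"tz":60,"ax":0,"ay":0,"az":0,"jaw":1},{"tx":0,"ty":0,"tz":20,"ax":0,"ay":0,"az":0,"jaw":1}]'
python3 -m jog '[{"tx":0,"ty":0,"tz":0,"ax":0,"ay":0,"az":0,"jaw":1},{"tx":0,"ty":0,"tz":0,"ax":0,"ay":0,"az":0,"jaw":1},{"tx":0,"ty":0,"tz":0,"ax":0,"ay":0,"az":0,"jaw":1}]'
python3 - <<'E'
from h import *
s=sense(); c=snap('wrist'); save(c,'w3.png'); print(np.round(s['eef_pos'],1),np.round(s['ee_rot'],4),np.round(s['force'],2),s['time_s'])
E
```

```text
time_s: 6.25
eef_pos: [457.5, -317.1, 58.8]
ee_rot: [-0.002, -0.052, 0.999, 0.002]
force: [-0.0, 0.4, 0.3]
grip_width: -0.001
grip_force: 0.0
time_s: 6.62
eef_pos: [459.1, -319.2, 63.9]
ee_rot: [0.001, -0.052, 0.999, -0.001]
force: [-0.2, 0.3, 0.0]
grip_width: 0.0
grip_force: 0.0
[ 459.1 -319.2   63.9] [ 8.000e-04 -5.170e-02  9.987e-01 -9.000e-04] [-0.2   0.33  0.04] 6.625
```

View pics/w3.png

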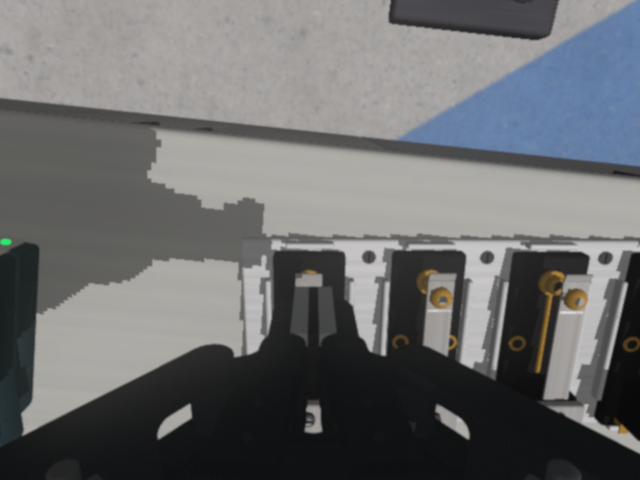

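The wrist view shows the shut fingertips at (312,290) over the rightmost finger. The neighbouring buttons are at (441,296) and (576,299), so the tool is lined up. Pressing starts here.

```bash
cat > f.py <<'E'
from rig import sense
import numpy as np
s=sense(); print(np.round(s['eef_pos'],2),np.round(s['force'],2),np.round(s['wrist_torque'],3),s['time_s'])
E
python3 -m jog '[{"tx":-4,"ty":0,"tz":18,"ax":0,"ay":0,"az":0,"jaw":1},{"tx":0,"ty":0,"tz":5,"ax":0,"ay":0,"az":0,"jaw":1},{"tx":0,"ty":0,"tz":0,"ax":0,"ay":0,"az":0,"jaw":1},{"tx":0,"ty":0,"tz":0,"ax":0,"ay":0,"az":0,"jaw":1}]'
for i in 1 2 ; do python3 -m jog '[{"tx":0,"ty":0,"tz":2,"ax":0,"ay":0,"az":0,"jaw":1},{"tx":0,"ty":0,"tz":0,"ax":0,"ay":0,"az":0,"jaw":1},{"tx":0,"ty":0,"tz":0,"ax":0,"ay":0,"az":0,"jaw":1}]'|grep -E 'pos|force: \['; done
```

```text
time_s: 7.18
eef_pos: [462.6, -318.5, 39.7]
ee_rot: [0.0, -0.052, 0.999, -0.0]
force: [-0.2, -0.4, 0.3]
grip_width: 0.002
grip_force: 0.0
eef_pos: [462.6, -318.4, 37.6]
force: [0.1, -0.0, 0.1]
eef_pos: [462.6, -318.5, 35.7]
force: [-0.7, 0.5, 1.7]
```

```bash
for i in 1 2 3; do python3 -m jog '[{"tx":0,"ty":0,"tz":1.5,"ax":0,"ay":0,"az":0,"jaw":1},{"tx":0,"ty":0,"tz":0,"ax":0,"ay":0,"az":0,"jaw":1},{"tx":0,"ty":0,"tz":0,"ax":0,"ay":0,"az":0,"jaw":1}]'|grep -E 'pos|force: \['; done
```

```text
eef_pos: [462.6, -318.5, 34.2]
force: [-0.5, -0.3, 2.0]
eef_pos: [462.6, -318.5, 32.7]
force: [-0.7, -0.5, 4.2]
eef_pos: [462.6, -318.5, 31.2]
force: [-2.3, -1.3, 5.3]
```

```bash
for i in 1 ; do python3 -m jog '[{"tx":0,"ty":0,"tz":1.5,"ax":0,"ay":0,"az":0,"jaw":1},{"tx":0,"ty":0,"tz":0,"ax":0,"ay":0,"az":0,"jaw":1},{"tx":0,"ty":0,"tz":0.7,"ax":0,"ay":0,"az":0,"jaw":1},{"tx":0,"ty":0,"tz":0,"ax":0,"ay":0,"az":0,"jaw":1},{"tx":0,"ty":0,"tz":0,"ax":0,"ay":0,"az":0,"jaw":1}]'|grep -E 'pos|force: \['; done
python3 -m jog '[{"tx":0,"ty":0,"tz":-18,"ax":0,"ay":0,"az":0,"jaw":1},{"tx":0,"ty":30,"tz":0,"ax":0,"ay":0,"az":0,"jaw":1},{"tx":0,"ty":30,"tz":0,"ax":0,"ay":0,"az":0,"jaw":1},{"tx":0,"ty":0,"tz":8,"ax":0,"ay":0,"az":0,"jaw":1},{"tx":0,"ty":0,"tz":0,"ax":0,"ay":0,"az":0,"jaw":1}]'
```

```text
eef_pos: [462.7, -318.6, 29.2]
force: [-0.9, -0.2, 6.9]
time_s: 10.3
eef_pos: [456.3, -259.0, 38.7]
ee_rot: [-0.0, -0.052, 0.999, 0.0]
force: [-0.3, 0.6, 0.6]
grip_width: 0.001
grip_force: 0.0
```

```bash
for i in 1 2 3; do python3 -m jog '[{"tx":0,"ty":0,"tz":2.5,"ax":0,"ay":0,"az":0,"jaw":1},{"tx":0,"ty":0,"tz":0,"ax":0,"ay":0,"az":0,"jaw":1},{"tx":0,"ty":0,"tz":0,"ax":0,"ay":0,"az":0,"jaw":1}]'|grep -E 'pos|force: \['; done
```

```text
eef_pos: [456.4, -259.1, 36.4]
force: [-0.1, 0.2, 0.8]
eef_pos: [456.4, -258.9, 34.0]
force: [-1.7, -0.4, 3.1]
eef_pos: [456.4, -258.9, 31.5]
force: [-2.2, -2.0, 5.9]
```

```bash
python3 -m jog '[{"tx":0,"ty":0,"tz":1.5,"ax":0,"ay":0,"az":0,"jaw":1},{"tx":0,"ty":0,"tz":0.8,"ax":0,"ay":0,"az":0,"jaw":1},{"tx":0,"ty":0,"tz":0,"ax":0,"ay":0,"az":0,"jaw":1},{"tx":0,"ty":0,"tz":0,"ax":0,"ay":0,"az":0,"jaw":1}]'|grep -E 'pos|force: \['
python3 -m jog '[{"tx":0,"ty":0,"tz":-18,"ax":0,"ay":0,"az":0,"jaw":1},{"tx":0,"ty":30,"tz":0,"ax":0,"ay":0,"az":0,"jaw":1},{"tx":0,"ty":30,"tz":0,"ax":0,"ay":0,"az":0,"jaw":1},{"tx":0,"ty":0,"tz":8,"ax":0,"ay":0,"az":0,"jaw":1},{"tx":0,"ty":0,"tz":0,"ax":0,"ay":0,"az":0,"jaw":1}]'| grep pos
for i in 1 2 3; do python3 -m jog '[{"tx":0,"ty":0,"tz":2.6,"ax":0,"ay":0,"az":0,"jaw":1},{"tx":0,"ty":0,"tz":0,"ax":0,"ay":0,"az":0,"jaw":1},{"tx":0,"ty":0,"tz":0,"ax":0,"ay":0,"az":0,"jaw":1}]'|grep -E 'pos|force: \['; done
```

```text
eef_pos: [456.6, -259.0, 29.5]
force: [-2.1, -1.3, 7.7]
eef_pos: [450.0, -199.2, 38.4]
eef_pos: [450.2, -199.4, 36.5]
force: [0.4, -0.6, 1.1]
eef_pos: [450.2, -199.2, 34.0]
force: [-1.7, -1.7, 3.8]
eef_pos: [450.3, -199.2, 31.4]
force: [-2.0, -1.5, 5.7]
```

```bash
python3 -m jog '[{"tx":0,"ty":0,"tz":1.5,"ax":0,"ay":0,"az":0,"jaw":1},{"tx":0,"ty":0,"tz":0.7,"ax":0,"ay":0,"az":0,"jaw":1},{"tx":0,"ty":0,"tz":0,"ax":0,"ay":0,"az":0,"jaw":1},{"tx":0,"ty":0,"tz":0,"ax":0,"ay":0,"az":0,"jaw":1}]'|grep -E 'pos|force: \['
python3 -m jog '[{"tx":0,"ty":0,"tz":-18,"ax":0,"ay":0,"az":0,"jaw":1},{"tx":0,"ty":30,"tz":0,"ax":0,"ay":0,"az":0,"jaw":1},{"tx":0,"ty":30,"tz":0,"ax":0,"ay":0,"az":0,"jaw":1},{"tx":0,"ty":0,"tz":8,"ax":0,"ay":0,"az":0,"jaw":1},{"tx":0,"ty":0,"tz":0,"ax":0,"ay":0,"az":0,"jaw":1}]'| grep pos
for i in 1 2 3; do python3 -m jog '[{"tx":0,"ty":0,"tz":2.6,"ax":0,"ay":0,"az":0,"jaw":1},{"tx":0,"ty":0,"tz":0,"ax":0,"ay":0,"az":0,"jaw":1},{"tx":0,"ty":0,"tz":0,"ax":0,"ay":0,"az":0,"jaw":1}]'|grep -E 'pos|force: \['; done
```

```text
eef_pos: [450.4, -199.3, 29.4]
force: [-2.3, -0.9, 8.2]
eef_pos: [443.8, -139.5, 38.3]
eef_pos: [444.0, -139.7, 36.5]
force: [1.0, -0.2, 0.5]
eef_pos: [444.1, -139.5, 34.0]
force: [-0.1, -1.3, 1.6]
eef_pos: [444.1, -139.4, 31.4]
force: [-0.4, -1.1, 1.8]
```

Bay 0 is the tired one, so I'll press it all the way onto its stop.

```bash
python3 -m jog '[{"tx":0,"ty":0,"tz":1.5,"ax":0,"ay":0,"az":0,"jaw":1},{"tx":0,"ty":0,"tz":0.8,"ax":0,"ay":0,"az":0,"jaw":1},{"tx":0,"ty":0,"tz":0,"ax":0,"ay":0,"az":0,"jaw":1},{"tx":0,"ty":0,"tz":0,"ax":0,"ay":0,"az":0,"jaw":1}]'|grep -E 'pos|force: \['
for i in 1 2; do python3 -m jog '[{"tx":0,"ty":0,"tz":0.5,"ax":0,"ay":0,"az":0,"jaw":1},{"tx":0,"ty":0,"tz":0,"ax":0,"ay":0,"az":0,"jaw":1},{"tx":0,"ty":0,"tz":0,"ax":0,"ay":0,"az":0,"jaw":1}]'|grep -E 'pos|force: \['; done
```

```text
eef_pos: [444.1, -139.4, 29.0]
force: [0.2, -1.3, 3.9]
eef_pos: [444.2, -139.5, 28.7]
force: [-0.3, -1.5, 6.9]
eef_pos: [444.2, -139.5, 28.4]
force: [-1.2, -0.5, 9.9]
```

The force knees at 29.0 mm and reaches 9.9 N, so it's fully on its stop. I'll lift, part-open the fingers, move above block 0, and check the cabinet clearance.

```bash
python3 -m jog '[{"tx":0,"ty":0,"tz":-24,"ax":0,"ay":0,"az":0,"jaw":1},{"tx":0,"ty":0,"tz":-24,"ax":0,"ay":0,"az":0,"jaw":-0.13},{"tx":-33,"ty":0,"tz":0,"ax":0,"ay":0,"az":0,"jaw":-0.13},{"tx":0,"ty":0,"tz":0,"ax":0,"ay":0,"az":0,"jaw":-0.13},{"tx":0,"ty":0,"tz":0,"ax":0,"ay":0,"az":0,"jaw":-0.13}]'
python3 - <<'E'
from h import *
c=snap('top')
for p in [(258,229),(290,235),(330,243),(361,249)]: print(p,np.round(atz(c,p,0),1))
# cabinet front from depth: points between z 60 and 250, y -200..0
v,u=np.mgrid[100:260,240:380]; D=c['depth'][100:260,240:380]
d=np.stack([(u-c['cx'])/c['fx'],-(v-c['cy'])/c['fy'],-np.ones_like(u,float)],-1)*D[...,None]
P=d@c['wfc'][:3,:3].T+c['wfc'][:3,3]; P=P[D>0]
for y in range(-240,20,20):
    m=(P[:,2]>60)&(P[:,2]<250)&(abs(P[:,1]-y)<10)&(P[:,0]>540)
    if m.any(): print(y,np.percentile(P[m,0],3).round(1))
s=sense(); c=snap('wrist'); save(c,'w4.png'); print(np.round(s['eef_pos'],1),s['time_s'],s['grip_width'])
E
```

```text
time_s: 17.8
eef_pos: [475.9, -135.5, 75.2]
ee_rot: [-0.001, -0.052, 0.999, 0.001]
force: [-0.9, -0.1, 1.2]
grip_width: 0.563
grip_force: 0.0
(258, 229) [629.1 154.4   0. ]
(290, 235) [631.8  57.1   0. ]
(330, 243) [633.5 -62.9  -0. ]
(361, 249) [ 635.4 -154.2    0. ]
-160 613.3
-140 610.7
-120 611.1
-100 614.2
-60 612.4
-40 611.2
-20 610.9
0 609.8
[ 475.8 -135.6   75.4] 17.85 0.5660768000929083
```

View pics/w4.png

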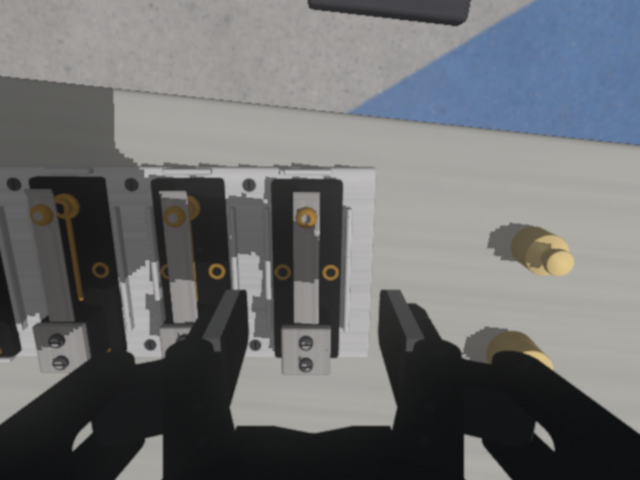

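The wrist view shows block 0 at (306,348), with the open fingers either side at columns 240 and 385. The neighbouring block, at (180,340), is beyond the left finger. I'll check the sideways offset.

Run:
```python
from h import *
c=snap('wrist')
for p,z in [((306,216),37.1),((306,351),38),((306,343),41.5),((306,365),41.5)]:
    w=atz(c,p,z)[:2]; d=w-sense()['eef_pos'][:2]
    print(np.round(w,1),'tx',round(-(d[0]*.9947+d[1]*.103),1),'ty',round(-.103*d[0]+.995*d[1],1))
```

```text
[ 449.1 -140.6] tx 27.3 ty -2.0
[ 516.3 -133.9] tx -40.2 ty -2.2
[ 509.9 -134.5] tx -33.7 ty -2.2
[ 521.8 -133.3] tx -45.7 ty -2.2
```

```bash
python3 -m jog '[{"tx":-36,"ty":-1.3,"tz":0,"ax":0,"ay":0,"az":0,"jaw":-0.13},{"tx":0,"ty":0,"tz":25,"ax":0,"ay":0,"az":0,"jaw":-0.13},{"tx":0,"ty":0,"tz":20,"ax":0,"ay":0,"az":0,"jaw":-0.13},{"tx":0,"ty":0,"tz":8,"ax":0,"ay":0,"az":0,"jaw":-0.13},{"tx":0,"ty":0,"tz":0,"ax":0,"ay":0,"az":0,"jaw":-0.13}]'
python3 -m jog '[{"tx":0,"ty":0,"tz":4,"ax":0,"ay":0,"az":0,"jaw":-0.13},{"tx":0,"ty":0,"tz":0,"ax":0,"ay":0,"az":0,"jaw":0.1},{"tx":0,"ty":0,"tz":0,"ax":0,"ay":0,"az":0,"jaw":0.25},{"tx":0,"ty":0,"tz":0,"ax":0,"ay":0,"az":0,"jaw":0.35},{"tx":0,"ty":0,"tz":0,"ax":0,"ay":0,"az":0,"jaw":0.35}]' 30
```

```text
time_s: 18.58
eef_pos: [512.5, -133.6, 22.9]
ee_rot: [-0.0, -0.051, 0.999, 0.0]
force: [0.7, -0.3, 1.2]
grip_width: 0.57
grip_force: 0.0
time_s: 19.2
eef_pos: [512.8, -133.6, 19.1]
ee_rot: [0.0, -0.052, 0.999, -0.0]
force: [-1.0, -0.3, 0.5]
grip_width: 0.324
grip_force: 0.1
```

```bash
python3 -m jog '[{"tx":0,"ty":0,"tz":0,"ax":0,"ay":0,"az":0,"jaw":0.45},{"tx":0,"ty":0,"tz":0,"ax":0,"ay":0,"az":0,"jaw":0.6},{"tx":0,"ty":0,"tz":0,"ax":0,"ay":0,"az":0,"jaw":1},{"tx":0,"ty":0,"tz":0,"ax":0,"ay":0,"az":0,"jaw":1},{"tx":0,"ty":0,"tz":0,"ax":0,"ay":0,"az":0,"jaw":1}]' 50
python3 - <<'E'
from h import *
c=snap('wrist'); save(c,'w5.png')
E
```

```text
time_s: 19.82
eef_pos: [513.0, -133.7, 19.3]
ee_rot: [0.0, -0.052, 0.999, -0.0]
force: [-0.4, -0.7, 5.3]
grip_width: 0.265
grip_force: 49.6
```

View pics/w5.png

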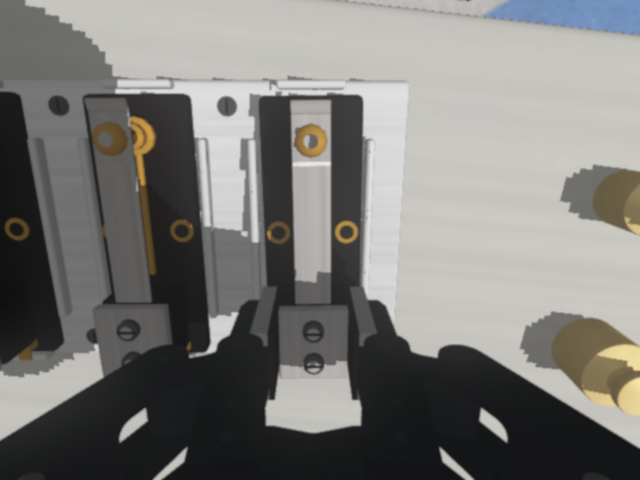

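The wrist view shows the block held squarely between the pads at (313,340), with the switch still seated. Lifting now.

```bash
python3 -m jog '[{"tx":0,"ty":0,"tz":-5,"ax":0,"ay":0,"az":0,"jaw":1},{"tx":0,"ty":0,"tz":-15,"ax":0,"ay":0,"az":0,"jaw":1},{"tx":0,"ty":0,"tz":-40,"ax":0,"ay":0,"az":0,"jaw":1},{"tx":0,"ty":0,"tz":-40,"ax":0,"ay":0,"az":0,"jaw":1},{"tx":0,"ty":0,"tz":0,"ax":0,"ay":0,"az":0,"jaw":1}]'
python3 -m jog '[{"tx":0,"ty":40,"tz":-10,"ax":0,"ay":0,"az":0,"jaw":1},{"tx":0,"ty":50,"tz":0,"ax":0,"ay":0,"az":0,"jaw":1},{"tx":0,"ty":50,"tz":0,"ax":0,"ay":0,"az":0,"jaw":1},{"tx":0,"ty":50,"tz":0,"ax":0,"ay":0,"az":0,"jaw":1},{"tx":0,"ty":40,"tz":0,"ax":0,"ay":0,"az":0,"jaw":1}]'
python3 -m jog '[{"tx":0,"ty":0,"tz":0,"ax":0,"ay":0,"az":0,"jaw":1},{"tx":0,"ty":0,"tz":0,"ax":0,"ay":0,"az":0,"jaw":1}]'
python3 - <<'E'
from h import *
c=snap('wrist'); save(c,'w6.png')
print([ (np.round(x['centre']),x['conf'],np.round(atz(c,x['centre'],0),1)) for x in place_of('tray','wrist')])
c=snap('top'); save(c,'t6.png')
print([ (np.round(x['centre']),x['conf'],np.round(atz(c,x['centre'],0),1)) for x in place_of('tray','top')])
E
```

```text
time_s: 20.5
eef_pos: [514.0, -134.0, 122.3]
ee_rot: [0.003, -0.052, 0.999, -0.001]
force: [0.3, -0.7, -2.4]
grip_width: 0.265
grip_force: 49.4
time_s: 21.12
eef_pos: [488.0, 97.1, 128.2]
ee_rot: [-0.001, -0.052, 0.999, 0.0]
force: [1.1, -0.3, -1.2]
grip_width: 0.264
grip_force: 49.5
time_s: 21.38
eef_pos: [488.8, 94.9, 128.5]
ee_rot: [-0.001, -0.052, 0.999, -0.0]
force: [-0.3, -0.3, -2.0]
grip_width: 0.269
grip_force: 49.5
[(array([477., 254.]), 0.56, array([498.1, 209.9,   0. ]))]
[(array([229., 260.]), 0.84, array([505.6, 202.1,   0. ]))]
```

View pics/w6.png

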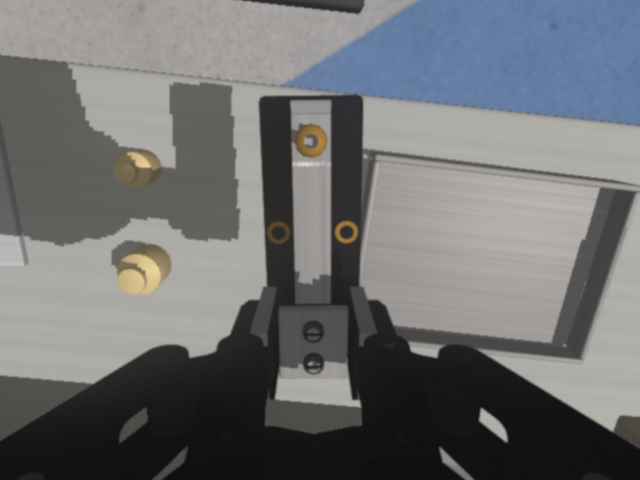

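The switch hangs level in the grip. The tray's outer rim corners show at (373,151), (638,186) and (584,359), and the third bay is behind us.

Run:
```python
from h import *
c=snap('wrist'); s=sense()
a,b,d=[atz(c,p,22)[:2] for p in [(373,151),(638,186),(584,359)]]
print(a,b,d,np.linalg.norm(b-a),np.linalg.norm(d-b)); m=(a+d)/2
e=b-a; print('yaw',np.degrees(np.arctan2(-e[0],e[1])),'yaw2',np.degrees(np.arctan2(*(d-b)[::-1])),'centre',m)
w=atz(c,(312,140),128.5+20)[:2]; print(w)
print('tcp',np.round(s['eef_pos'],1))
```

```text
[435.44240437 125.4899402 ] [439.68548048 287.39509911] [558.83106895 288.25508439] 161.96074887800404 119.14869208206031
yaw -1.5012166415682142 yaw2 0.4135501093282516 centre [497.13673666 206.87251229]
[425.94617834  88.5965019 ]
tcp [489.1  94.5 128.9]
```

```bash
python3 -m jog '[{"tx":0,"ty":0,"tz":0,"ax":0,"ay":0,"az":0.12,"jaw":1},{"tx":-12,"ty":38,"tz":0,"ax":0,"ay":0,"az":0,"jaw":1},{"tx":-12,"ty":38,"tz":0,"ax":0,"ay":0,"az":0,"jaw":1},{"tx":-11.6,"ty":37.6,"tz":20,"ax":0,"ay":0,"az":0,"jaw":1},{"tx":0,"ty":0,"tz":40,"ax":0,"ay":0,"az":0,"jaw":1}]'
python3 -m jog '[{"tx":0,"ty":0,"tz":10,"ax":0,"ay":0,"az":0,"jaw":1},{"tx":0,"ty":0,"tz":0,"ax":0,"ay":0,"az":0,"jaw":1},{"tx":0,"ty":0,"tz":0,"ax":0,"ay":0,"az":0,"jaw":1}]'
python3 - <<'E'
from h import *
c=snap('wrist'); save(c,'w7.png'); print(sense()['eef_pos'])
E
```

```text
time_s: 22.25
eef_pos: [527.9, 210.1, 69.2]
ee_rot: [0.002, 0.007, 1.0, 0.001]
force: [-1.0, -0.3, -2.3]
grip_width: 0.269
grip_force: 49.7
time_s: 22.62
eef_pos: [527.5, 207.9, 60.5]
ee_rot: [0.001, 0.009, 1.0, 0.0]
force: [0.5, 0.6, -1.4]
grip_width: 0.269
grip_force: 49.7
[527.38937398 207.97828886  60.44940776]
```

View pics/w7.png

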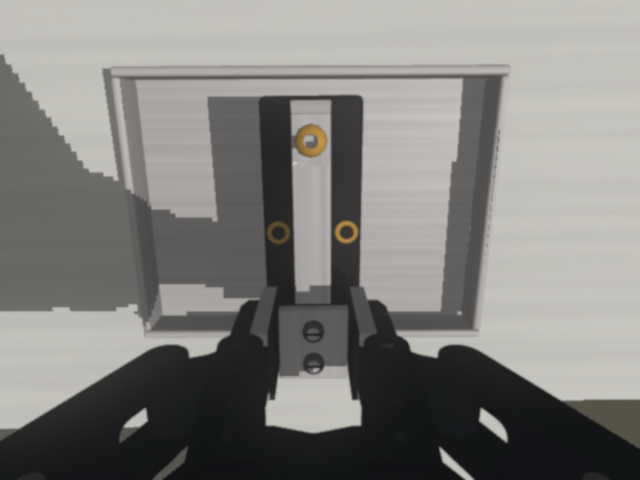

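The switch is in line with the tray in turn and left-right. The rims are at rows 70 and 333, so I'll compute the fore-aft fit.

Run:
```python
from h import *
c=snap('wrist')
n=atz(c,(310,67),22)[0]; f=atz(c,(310,336),22)[0]; l=atz(c,(105,70),22)[1]; r=atz(c,(509,68),22)[1]
print(n,f,(n+f)/2,l,r,(l+r)/2,'switch near',atz(c,(312,97),47.5+8)[0],'button',atz(c,(312,140),60.4+18)[0])
```

```text
438.2411502918312 560.099520492787 499.1703353923091 126.14575281415587 289.84708185474426 207.99641733445006 switch near 451.0846692304263 button 463.88200226573645
```

```bash
python3 -m jog '[{"tx":1.5,"ty":0,"tz":20,"ax":0,"ay":0,"az":0,"jaw":1},{"tx":0,"ty":0,"tz":15,"ax":0,"ay":0,"az":0,"jaw":1},{"tx":0,"ty":0,"tz":4,"ax":0,"ay":0,"az":0,"jaw":1},{"tx":0,"ty":0,"tz":2,"ax":0,"ay":0,"az":0,"jaw":1},{"tx":0,"ty":0,"tz":0,"ax":0,"ay":0,"az":0,"jaw":1}]'
for i in 1 2; do python3 -m jog '[{"tx":0,"ty":0,"tz":1,"ax":0,"ay":0,"az":0,"jaw":1},{"tx":0,"ty":0,"tz":0,"ax":0,"ay":0,"az":0,"jaw":1},{"tx":0,"ty":0,"tz":0,"ax":0,"ay":0,"az":0,"jaw":1}]'|grep -E 'pos|force: \['; done
```

```text
time_s: 23.35
eef_pos: [525.4, 208.3, 18.4]
ee_rot: [0.0, 0.008, 1.0, 0.0]
force: [-0.3, 0.3, -1.9]
grip_width: 0.264
grip_force: 49.7
eef_pos: [525.4, 208.3, 17.3]
force: [0.2, 0.3, 2.4]
eef_pos: [525.4, 208.3, 17.3]
force: [-3.2, -0.6, 11.7]
```

Contact on the tray floor is at 17.3 mm, as expected. I'll release gently and lift away.

```bash
python3 -m jog '[{"tx":0,"ty":0,"tz":-1,"ax":0,"ay":0,"az":0,"jaw":1},{"tx":0,"ty":0,"tz":0,"ax":0,"ay":0,"az":0,"jaw":0.4},{"tx":0,"ty":0,"tz":0,"ax":0,"ay":0,"az":0,"jaw":0.2},{"tx":0,"ty":0,"tz":0,"ax":0,"ay":0,"az":0,"jaw":0},{"tx":0,"ty":0,"tz":0,"ax":0,"ay":0,"az":0,"jaw":0}]'
python3 -m jog '[{"tx":0,"ty":0,"tz":-15,"ax":0,"ay":0,"az":0,"jaw":0},{"tx":0,"ty":0,"tz":-30,"ax":0,"ay":0,"az":0,"jaw":0},{"tx":0,"ty":0,"tz":-50,"ax":0,"ay":0,"az":0,"jaw":0},{"tx":20,"ty":0,"tz":-50,"ax":0,"ay":0,"az":0,"jaw":0},{"tx":20,"ty":0,"tz":-30,"ax":0,"ay":0,"az":0,"jaw":0}]'
python3 -m jog '[{"tx":10,"ty":-40,"tz":0,"ax":0,"ay":0,"az":0,"jaw":0},{"tx":0,"ty":-40,"tz":0,"ax":0,"ay":0,"az":0,"jaw":0},{"tx":0,"ty":0,"tz":0,"ax":0,"ay":0,"az":0,"jaw":0},{"tx":0,"ty":0,"tz":0,"ax":0,"ay":0,"az":0,"jaw":0}]'
python3 - <<'E'
from h import *
c=snap('wrist'); save(c,'w8.png')
E
```

```text
time_s: 24.72
eef_pos: [525.0, 208.2, 16.9]
ee_rot: [-0.0, 0.008, 1.0, -0.0]
force: [0.6, 0.4, -0.4]
grip_width: 0.499
grip_force: 0.0
time_s: 25.35
eef_pos: [485.0, 209.0, 195.5]
ee_rot: [0.002, 0.008, 1.0, 0.0]
force: [-0.2, 0.7, 0.2]
grip_width: 0.501
grip_force: 0.0
time_s: 25.85
eef_pos: [473.8, 129.5, 192.6]
ee_rot: [0.0, 0.008, 1.0, 0.0]
force: [0.2, 0.0, -0.2]
grip_width: 0.5
grip_force: 0.0
```

View pics/w8.png

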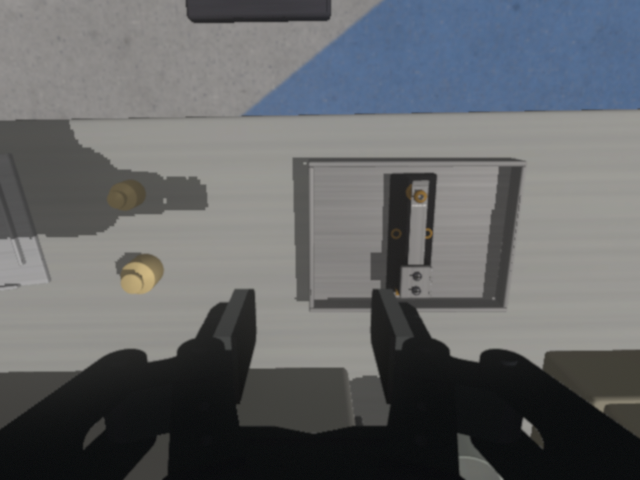

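The switch stands upright and flat in the tray at (410,235), clear of the walls. The weights are undisturbed and the gripper is free. Handing in.

```bash
python3 -c "from rig import finish_job; print(finish_job())"
```

```text
the job is handed in; nothing more can be done
None
```

The tired switch was in bay 0: it reached its stop at about 4 N, was pressed on to 9.9 N, and now stands upright and flat in the tray; the job is handed in, with the other three switches only pressed, not lifted (no final picture of their bays).

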